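# Find the stamped crate and push it to the dispatch line

### The job

One of the two upright sample crates has a stamp under its base. Tip both crates over onto their sides to see their undersides, and when both are lying down push the stamped one, still on its side, towards the robot until it lies across the dispatch line; leave the plain one lying clear of the line. Only push with the fingers, lift nothing, and leave the bottle, the jar and the plates alone.

Things in the scene. Friction and masses are not known exactly. Their poses are not given: they have to be found in the camera images.
- crate_stamped: Crate with a black ring-and-cross stamp, 44 mm, mid underside; else like the other, on either side. Open light grey plastic crate, empty, 0.35 kg, 70 mm deep (x) by 110 wide (y) by 130 tall (z), walls 4 mm, on 4 mm foot strips under its two broad faces; starts upright, a broad face towards the robot. Origin: centre of the underside, level with the feet; z to the mouth.
- crate_plain: Crate with a bare underside. Pushed near the top of a broad face it topples over the opposite edge. Open light grey plastic crate, empty, 0.35 kg, 70 mm deep (x) by 110 wide (y) by 130 tall (z), walls 4 mm, on 4 mm foot strips under its two broad faces; starts upright, a broad face towards the robot. Origin: centre of the underside, level with the feet; z to the mouth.
- crate_stamped_mid (a point): Centre of the stamped crate's outer box, 65 mm from the underside along its z. Upright it is 65 mm above the bench; lying on a broad face, 35 mm. Tipped towards the robot, a crate shows its underside to the camera in front. Pushed low, a crate slides.
- crate_plain_mid (a point): Centre of the plain crate's outer box, 65 mm from the underside along its z.
- line: The dispatch line: a flat black strip on the bench (can be slid over freely), 20 mm wide, 660 mm long along its y, running left to right between the robot and the crates. Origin at its middle; its x is square to it, from the robot's side towards the crates.
- bottle: Bystander: upright amber bottle, 60 mm diameter, 150 mm tall, to the robot's left of the crates; origin at the centre of its foot.
- jar: Bystander: upright white jar, 68 mm diameter, 85 mm tall, to the robot's right of the crates; origin at the centre of its foot.
- plates: Bystander: two stacked well plates, 85 x 127 mm, 28 mm high, beyond the crates; origin at the centre of the underside.

How it is judged:
On the way, in this order (a step that is already met when the one before it is completed fails the run):
1. both crates lie on their sides, neither yet at the line (angle between each of crate_stamped, crate_plain's own z axis and vertical above 1.4 rad and x of each of crate_stamped_mid, crate_plain_mid in the frame of line above 0.065 m), for 0.2 s.
2. the stamped crate, on its side, lies across the line (angle between crate_stamped's own z axis and vertical above 1.4 rad and x of crate_stamped_mid in the frame of line between -0.055 and 0.055 m), for 0.2 s.
At the end, for the whole second after the job is handed in: Both crates at rest on their sides (within 10 degrees); the stamped one's centre within 55 mm of the line's middle, so the line passes under it; the plain one's centre over 65 mm beyond the line; bottle, jar and plates undisturbed (under 30 mm) (all of step 2 and angle between crate_plain's own z axis and vertical above 1.4 rad and y of crate_stamped_mid in the frame of line between -0.33 and 0.33 m and x of crate_plain_mid in the frame of line above 0.065 m and height (world z) of each of crate_stamped_mid, crate_plain_mid below 0.07 m and linear speed of each of crate_stamped, crate_plain below 0.02 m/s and angle between each of bottle, jar, plates's own z axis and vertical below 0.15 rad); the robot touches nothing.
It fails at once if a crate is lifted off the bench (height (world z) of any of crate_stamped_mid, crate_plain_mid above 0.1 m or (angle between crate_stamped's own z axis and vertical above 1.4 rad and height (world z) of crate_stamped_mid above 0.08 m) or (angle between crate_plain's own z axis and vertical above 1.4 rad and height (world z) of crate_plain_mid above 0.08 m)).
It fails at once if a bystander is moved by more than 30 mm or tipped (distance of any of bottle, jar, plates from where it was at the start of the episode above 0.03 m or angle between any of bottle, jar, plates's own z axis and vertical above 0.4 rad).
It also fails if it takes over 54 s, if anything falls off the work surface, if the arm or the gripper's body presses on something with over 40 N, if the wrist force passes 120 N, or if a joint passes its speed limit or range.

### The arm

A 6-joint arm with a two-finger parallel gripper is mounted at the origin on the work surface. World frame = base frame: x ahead of the robot, y to its left, z up, the work surface at z = 0. Lengths are in m, angles in rad, forces in N, time in s.
With the tool pointing down it reaches from about 0.4 to 0.825 m from the base axis. Payload 7 kg.
Tool frame: the origin (TCP) lies at the centre of the arm's flange, where the gripper is bolted on; the fingertips stand 178 mm ahead of it and the grasp point (between the pads) lies 159 mm ahead of it; z points along the fingers, y is the direction in which the jaws open and shut (so a half turn about z gives the same grasp; the last joint's range is limited). The gripper opens to 88 mm and grips with 3 to 60 N. Pads are 19 mm wide; open, the fingers measure 130 mm over their backs; the gripper's body (78 mm by 193 mm) begins 47 mm behind the grasp point.
Start: joints at [-1.048, 0.359, 0.012, 0, -1.224, -0.288], TCP at [0.157, -0.656, 0.405] pointing down, gripper open.
Joint ranges: [-3.07, 3.07], [-1.43, 2.12], [-1.02, 1.25], [-3.03, 1.67], [-3.05, -0], [-3.03, 3.03]. Speed limits (rad/s): [2.39, 2.39, 3.01, 3.14, 3.14, 3.14].

### API

Orientations are given as [roll, pitch, yaw] about the fixed x, y, z axes, in that order (R = Rz(yaw) Ry(pitch) Rx(roll)).
In Python, from station import * gives the robot as it stands.
- The arm moves only by the tool send_rows, never from a script. Its argument "motion" is a list of rows, each an object with "offset": the shift along the tool's x, y, z in cm, a list of three; "turn": the turn about the tool's z in degrees. In form: [{"offset": [x, y, z], "turn": turn}, ...]. A call has 1 to 8 rows; each row is the pose to reach, as a shift and turn from the pose commanded when the call began, along the tool's axes at that moment; what a row does not reach only later rows make up. A row lasts 1/10 s, in which the tool goes at most 50 mm and 8.59 degrees, less where a joint would pass 70% of its speed; a pose out of reach is approached as far as the arm can. A call with a gripper value outside its range is refused whole. "hand" is the opening, from -1 (shut) to 1 (fully open), set as the call begins (left out, the last holds). The fingers move at their own pace and stop on an object; "squeeze" is the grip in N (left out, the last holds). Time passes only in rows, so rows that repeat a pose let the fingers close. It gives the time, the measured TCP pose, the force and the opening at its end, in the units of the state.
- get_state(): the state, without advancing time (a new reading comes with each control period).
- grab_frame(name): name is "side" or "top" or "wrist"; returns a dict with "frame" (420x560x3 uint8, blue, green, red), "range_z" (420x560 float32, m along the optical axis (not along the pixel's ray), 0 where there is no reading), "vertical_fov" (degrees; the focal length in pixels is half the picture's height over the tangent of half this angle, whatever the lens; pixels are square), "cx", "cy" (the principal point, pixels), "cam_to_world" (4x4, takes a point from camera to world coordinates). Camera axes: x right, y up, looking along -z (the intrinsics and any distortion apply to the point x, -y, -z); pixel columns grow to the right and rows downward; lengths in m; the calibration is good to about 2 mm. The wrist camera is an equidistant fisheye: a pixel r from the principal point sees the ray r / f radians off the axis. A picture is of the moment at which its call begins.
- job_done(): hands the job in, once; it reports no verdict.
The state is a dict: "t": time; "q": joint angles; "qd": joint speeds; "joint_efforts": joint torques, N m; "eef_pos": TCP position; "ee_rot": TCP orientation; "force": force on the tool from outside, world axes, zero at the start; "moment": the same for the moment, N m; "width": finger opening in m.
Only numpy, scipy, OpenCV 4.12 (cv2) and the standard library are available. Lean on these libraries where they do the work, as an engineer would, in place of code of your own. Each camera call takes 0.05 s, during which the arm holds its last target. There are 200 camera calls.

## Working session

There is one attempt and no reset: what is moved stays moved. The work goes in short steps, Python scripts to look and compute and a tool call to move; the robot and the scene stay as the last step left them, time stands still between calls to the robot, and variables do not carry over. Pictures are saved under pics/ and viewed, about 8 in all and at most 12, crops included, and the job is handed in when it is done.

Besides the shell and the picture viewer there is one more tool, called as name(argument=value, ...) on one line, values as JSON. send_rows: Moves the arm, as the interface text tells. Its arguments: {"type":"object","properties":{"motion":{"type":"array"},"hand":{"type":"number"},"squeeze":{"type":"number"}},"required":["motion"]}

```bash
mkdir -p pics; ls; cat > h.py <<'E'
from station import *
import numpy as np, cv2
def P(f,u,v,d):
    F=f["frame"].shape[0]/2/np.tan(np.radians(f["vertical_fov"])/2)
    p=np.stack([(u-f["cx"])/F*d,-(v-f["cy"])/F*d,-d],-1)
    return p@f["cam_to_world"][:3,:3].T+f["cam_to_world"][:3,3]
def cloud(f):
    h,w=f["range_z"].shape; u,v=np.meshgrid(np.arange(w),np.arange(h)); return P(f,u,v,f["range_z"])
E
python3 - <<'E'
from h import *
s=get_state(); print({k:np.round(v,3) for k,v in s.items()})
for n in("side","top"):
    f=grab_frame(n); cv2.imwrite(f"pics/{n}0.png",f["frame"]); np.save(f"{n}0.npy",f,allow_pickle=True)
    print(n,f["vertical_fov"],f["cx"],f["cy"],np.round(f["cam_to_world"],3).tolist(),(f["range_z"]>0).mean())
E
```

```text
pics
{'t': np.float64(0.0), 'q': array([-1.048,  0.359,  0.011, -0.   , -1.224, -0.288]), 'qd': array([ 0.   , -0.001,  0.003, -0.001, -0.001, -0.001]), 'joint_efforts': array([ 0.0000e+00, -5.8272e+01,  2.9305e+01,  6.9970e+00,  7.0000e-03,
       -0.0000e+00]), 'eef_pos': array([ 0.157, -0.656,  0.404]), 'ee_rot': array([ 3.14 , -0.   , -2.907]), 'force': array([0.348, 0.25 , 0.856]), 'moment': array([-0.   , -0.006, -0.05 ]), 'width': np.float64(0.088)}
side 57.061378459993 276.8873739283336 212.73878069501623 [[0.964, 0.138, -0.229, 0.387], [-0.267, 0.491, -0.829, -0.786], [-0.002, 0.86, 0.51, 0.558], [0.0, 0.0, 0.0, 1.0]] 0.9962159863945578
top 43.073917508133306 275.5698261224137 209.99587223560826 [[0.001, 0.996, -0.09, 0.474], [-1.0, 0.003, 0.014, 0.02], [0.014, 0.09, 0.996, 1.605], [0.0, 0.0, 0.0, 1.0]] 0.9961862244897959
```

View pics/top0.png

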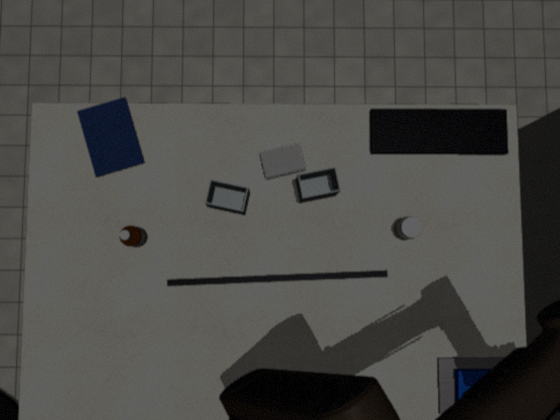

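View pics/side0.png

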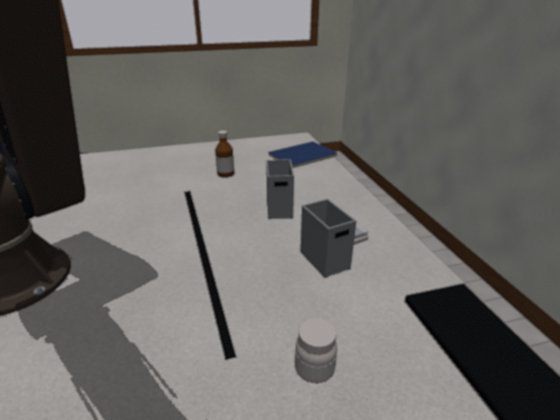

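The top view shows the crates at about (228,197) and (317,185), and the line running from (168,283) to (387,273). The bottle is at (132,237), the jar at (407,228), and the plates at (283,161), just beyond the crates. I'll turn these into positions.

```bash
python3 - <<'E'
from h import *
f=np.load("top0.npy",allow_pickle=True).item(); C=cloud(f); z=C[...,2]; g=f["frame"].max(2)
def rect(m,name):
    n,l,st,c=cv2.connectedComponentsWithStats(m.astype(np.uint8))
    for i in range(1,n):
        if st[i,4]>40:
            p=C[l==i]; r=cv2.minAreaRect((p[:,:2]*1000).astype(np.float32))
            print(name,st[i].tolist(),"c",np.round(r[0],0),"size",np.round(r[1],0),"ang",round(r[2],1),"z",np.round(np.percentile(p[:,2],[5,50,95]),3))
roi=np.zeros(z.shape,bool); roi[120:262,100:440]=1
rect(roi&(z>.1),"z>.1"); rect(roi&(z>.06)&(z<.1),"jar"); rect(roi&(z>.018)&(z<.04),"plates")
roi[:]=0; roi[262:292,150:400]=1
rect(roi&(g<50),"line")
m=roi&(g<50); p=C[m]; print("bench z",np.median(z[250:262,200:300]),cv2.fitLine(p[:,:2].astype(np.float32),2,0,.01,.01).ravel(),p[:,1].min(),p[:,1].max())
E
```

```text
z>.1 [297, 166, 44, 33, 327] c [623. -54.] size [116. 313.] ang 43.4 z [0.103 0.126 0.134]
z>.1 [205, 179, 44, 33, 301] c [604.  84.] size [268. 113.] ang 49.0 z [0.104 0.127 0.133]
z>.1 [119, 226, 20, 19, 242] c [497. 228.] size [415.  51.] ang 76.7 z [0.102 0.114 0.153]
jar [300, 169, 38, 21, 105] c [ 715. -132.] size [111.  49.] ang 71.4 z [0.062 0.079 0.097]
jar [208, 182, 38, 20, 95] c [677. 147.] size [ 48. 112.] ang 18.3 z [0.063 0.081 0.097]
jar [298, 188, 41, 12, 61] c [ 655. -123.] size [116.  33.] ang 83.3 z [0.062 0.081 0.098]
jar [206, 204, 40, 9, 50] c [617. 143.] size [112.  20.] ang 88.7 z [0.062 0.079 0.097]
jar [398, 216, 24, 22, 375] c [ 565. -389.] size [58. 60.] ang 23.0 z [0.066 0.084 0.09 ]
jar [120, 225, 24, 21, 160] c [539. 410.] size [58. 57.] ang 3.9 z [0.064 0.091 0.099]
plates [370, 120, 70, 33, 895] c [ 844. -394.] size [100. 210.] ang 0.3 z [0.018 0.02  0.025]
plates [260, 143, 46, 36, 1105] c [768. -22.] size [ 84. 124.] ang 14.0 z [0.021 0.027 0.034]
line [167, 271, 220, 15, 1325] c [441.  -6.] size [ 68. 658.] ang 2.4 z [-0.006  0.     0.006]
bench z -0.000794550683560602 [ 0.04235105 -0.9991028   0.4158229  -0.0056375 ] -0.3361028159526261 0.3212993322959749
```

```bash
python3 - <<'E'
from h import *
f=np.load("top0.npy",allow_pickle=True).item(); C=cloud(f); z=C[...,2]
for n,(u0,u1,v0,v1) in dict(R=(292,345,160,210),L=(200,255,172,220)).items():
    p=C[v0:v1,u0:u1].reshape(-1,3); p=p[(p[:,2]>.115)&(p[:,2]<.14)&(p[:,0]>.5)]
    r=cv2.minAreaRect((p[:,:2]*1000).astype(np.float32)); print(n,len(p),r)
    c=np.array(r[0])/1000; print("line x",(c-[.416,-.006])@[.999,.042]); print(np.round(cv2.boxPoints(r)).tolist())
E
```

```text
R 245 ((688.1451416015625, -121.33950805664062), (71.41883087158203, 110.50989532470703), 11.541650772094727)
line x 0.26702873712158204
[[642.0, -74.0], [664.0, -183.0], [734.0, -168.0], [712.0, -60.0]]
L 236 ((650.93505859375, 137.15975952148438), (110.54256439208984, 70.40226745605469), 78.1203384399414)
line x 0.24071283343505862
[[605.0, 90.0], [674.0, 76.0], [697.0, 184.0], [628.0, 198.0]]
```

```bash
cat >> h.py <<'E'
from scipy.spatial.transform import Rotation as Ro
def go(x,y,z,yaw):
    s=get_state(); R=Ro.from_euler('xyz',s["ee_rot"]).as_matrix()
    o=R.T@(np.array([x,y,z])-s["eef_pos"])*100
    t=-(yaw-np.degrees(s["ee_rot"][2])); t=(t+180)%360-180
    print("to",(x,y,z,yaw),"offset",np.round(o,1),"turn",round(t,1),"t",s["t"],"tcp",np.round(s["eef_pos"],3),np.round(s["force"],1))
E
python3 -c "
from h import *
go(.757,-.107,.404,-168.5)"
```

```text
to (0.757, -0.107, 0.404, -168.5) offset [-71.1  39.5   0. ] turn 1.9 t 0.1 tcp [ 0.157 -0.656  0.404] [0.  0.2 0.5]
```

send_rows(motion=[{"offset": [-4.5,2.5,0],"turn": 0},{"offset": [-9,5,0],"turn": 0},{"offset": [-13.4,7.5,0],"turn": 0},{"offset": [-17.8,10,0],"turn": 0},{"offset": [-22,12.3,0],"turn": 0},{"offset": [-26.5,14.8,0],"turn": 0},{"offset": [-31,17.2,0],"turn": 0},{"offset": [-35.5,19.7,0],"turn": 1.9}], hand=-1)

```text
t: 0.9
eef_pos: [0.4532, -0.3846, 0.4046]
ee_rot: [3.141, -0.0, -2.94]
force: [1.5, -0.5, 0.4]
width: 0.0291
```

send_rows(motion=[{"offset": [-4.5,2.5,0],"turn": 0},{"offset": [-9,5,0],"turn": 0},{"offset": [-13.4,7.5,0],"turn": 0},{"offset": [-17.8,10,0],"turn": 0},{"offset": [-22,12.3,0],"turn": 0},{"offset": [-26.5,14.8,0],"turn": 0},{"offset": [-31,17.2,0],"turn": 0},{"offset": [-34.8,20.5,0],"turn": 0}])

```text
t: 1.7
eef_pos: [0.7505, -0.1184, 0.4036]
ee_rot: [3.142, -0.001, -2.94]
force: [0.8, 0.1, -0.4]
width: 0.0002
```

```bash
python3 -c "
from h import *
go(.757,-.107,.293,-168.5)
f=grab_frame('wrist'); cv2.imwrite('pics/w1.png',f['frame']); print(f['vertical_fov'],f['cx'],f['cy'],np.round(f['cam_to_world'],3))"
```

```text
to (0.757, -0.107, 0.293, -168.5) offset [-0.9  1.  11.1] turn 0.0 t 1.7 tcp [ 0.751 -0.118  0.404] [ 0.8  0.1 -0.4]
65.70646984690485 279.5255638653968 206.64737903927633 [[-0.2   -0.946 -0.256  0.682]
 [ 0.98  -0.193 -0.051 -0.131]
 [-0.001 -0.261  0.965  0.384]
 [ 0.     0.     0.     1.   ]]
```

View pics/w1.png

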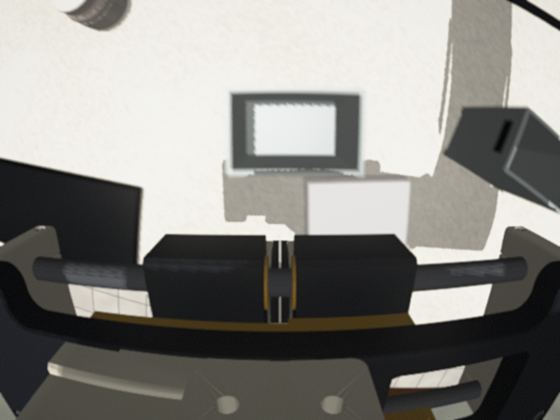

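The wrist view shows the right crate at about (296,132). The fingers are behind it at (280,270), roughly 1 cm to one side. The plates at (357,205) lie just behind the crate, so I'll tip it towards the robot.

send_rows(motion=[{"offset": [-0.9,1.0,3.7],"turn": 0},{"offset": [-0.9,1.0,7.4],"turn": 0},{"offset": [-0.9,1.0,11.0],"turn": 0},{"offset": [-0.9,1.0,11.0],"turn": 0}])

```text
t: 2.15
eef_pos: [0.7538, -0.1075, 0.2876]
ee_rot: [3.139, -0.011, -2.941]
force: [0.6, 0.2, -0.7]
width: 0.0003
```

send_rows(motion=[{"offset": [1,0,0],"turn": 0},{"offset": [2,0,0],"turn": 0},{"offset": [2.7,0,0],"turn": 0},{"offset": [3.4,0,0],"turn": 0},{"offset": [4.1,0,0],"turn": 0},{"offset": [4.8,0,0],"turn": 0},{"offset": [5.5,0,0],"turn": 0},{"offset": [6.2,0,0],"turn": 0}])

```text
t: 2.95
eef_pos: [0.6943, -0.1205, 0.2947]
ee_rot: [3.142, -0.0, -2.94]
force: [1.3, 0.1, 2.2]
width: 0.0006
```

```bash
python3 -c "
from h import *
go(.757,-.107,.293,-168.5)
f=grab_frame('side'); cv2.imwrite('pics/s2.png',cv2.resize(f['frame'][120:340,200:440],None,fx=2,fy=2))"
```

```text
to (0.757, -0.107, 0.293, -168.5) offset [-6.4  0.1  0.2] turn 0.1 t 2.95 tcp [ 0.694 -0.12   0.295] [1.3 0.1 2.2]
```

View pics/s2.png

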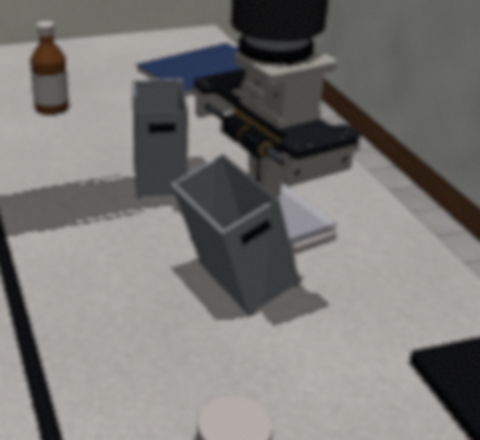

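The right crate is tipping cleanly over its near edge, at about 20°. I'll keep pushing.

send_rows(motion=[{"offset": [0.7,0,0],"turn": 0},{"offset": [1.4,0,0],"turn": 0},{"offset": [2.1,0,0],"turn": 0},{"offset": [2.8,0,0],"turn": 0},{"offset": [3.5,0,0],"turn": 0},{"offset": [4.2,0,0],"turn": 0},{"offset": [4.9,0,0],"turn": 0},{"offset": [4.9,0,0],"turn": 0}])

```text
t: 3.8
eef_pos: [0.6461, -0.1304, 0.2948]
ee_rot: [3.141, -0.0, -2.94]
force: [0.7, 0.9, 0.1]
width: 0.0004
```

```bash
python3 -c "
from h import *
go(.651+.075*.978,.137-.075*.21,.404,168)
f=grab_frame('top');np.save('top1.npy',f,allow_pickle=True);C=cloud(f).reshape(-1,3)
m=(C[:,0]>.48)&(C[:,0]<.72)&(C[:,1]<-.04)&(C[:,1]>-.26)&(C[:,2]>.055)&(C[:,2]<.085)
p=C[m];print(len(p),cv2.minAreaRect((p[:,:2]*1000).astype(np.float32)),np.median(p[:,2]))"
```

```text
to (0.72435, 0.12125000000000001, 0.404, 168) offset [-12.7  23.1 -10.9] turn 23.5 t 3.8 tcp [ 0.646 -0.13   0.295] [0.7 0.9 0.1]
1351 ((586.2009887695312, -142.1762237548828), (128.49124145507812, 110.92822265625), 11.404685974121094) 0.06948137193932125
```

R is lying at (0.586, -0.142), its top is at 69 mm, and its outline measures 128 x 111 mm, which matches the given size. Next I'll move behind the left crate.

send_rows(motion=[{"offset": [-0.5,1,-4.5],"turn": 0},{"offset": [-2,3,-8],"turn": 4},{"offset": [-4,6.5,-10.9],"turn": 8},{"offset": [-6,10.5,-10.9],"turn": 12},{"offset": [-8,14.5,-10.9],"turn": 16},{"offset": [-10,18.5,-10.9],"turn": 20},{"offset": [-12.7,23.1,-10.9],"turn": 23.5},{"offset": [-12.7,23.1,-10.9],"turn": 23.5}])

```text
t: 4.65
eef_pos: [0.7263, 0.1271, 0.4024]
ee_rot: [3.141, -0.0, 2.935]
force: [-0.1, -0.9, -1.1]
width: 0.0003
```

```bash
python3 -c "
from h import *
go(.651+.075*.978,.137-.075*.21,.293,168)
f=grab_frame('wrist'); cv2.imwrite('pics/w3.png',f['frame'])"
```

```text
to (0.72435, 0.12125000000000001, 0.293, 168) offset [ 0.1 -0.6 10.9] turn 0.2 t 4.65 tcp [0.726 0.127 0.402] [-0.1 -0.9 -1.1]
```

View pics/w3.png

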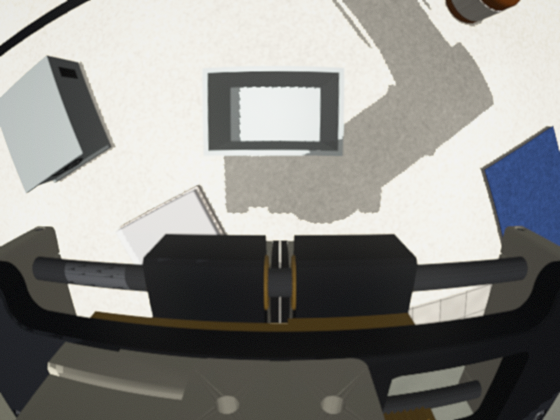

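The wrist view shows the left crate at (274,112), centred ahead of the fingers. R is lying at (60,120), and I can't see its underside from here.

send_rows(motion=[{"offset": [0,0,3.7],"turn": 0},{"offset": [0,0,7.4],"turn": 0},{"offset": [0,0,10.9],"turn": 0},{"offset": [0.5,0,10.9],"turn": 0},{"offset": [1.5,0,10.9],"turn": 0},{"offset": [2.3,0,10.9],"turn": 0},{"offset": [3,0,10.9],"turn": 0},{"offset": [3.7,0,10.9],"turn": 0}])

```text
t: 5.5
eef_pos: [0.6887, 0.1296, 0.297]
ee_rot: [3.14, 0.003, 2.934]
force: [1.5, -0.1, 1.2]
width: 0.0007
```

send_rows(motion=[{"offset": [0.7,0,0],"turn": 0},{"offset": [1.4,0,0],"turn": 0},{"offset": [2.1,0,0],"turn": 0},{"offset": [2.8,0,0],"turn": 0},{"offset": [3.5,0,0],"turn": 0},{"offset": [4.2,0,0],"turn": 0},{"offset": [4.9,0,0],"turn": 0},{"offset": [5.6,0,0],"turn": 0}])

```text
t: 6.3
eef_pos: [0.6334, 0.1409, 0.2944]
ee_rot: [-3.141, -0.001, 2.933]
force: [-0.5, -0.1, -0.2]
width: 0.0004
```

send_rows(motion=[{"offset": [0.7,0,0],"turn": 0},{"offset": [1.4,0,0],"turn": 0},{"offset": [2.1,0,0],"turn": 0},{"offset": [2.1,0,0],"turn": 0},{"offset": [2.1,0,0],"turn": 0}])

```text
t: 6.8
eef_pos: [0.6136, 0.1453, 0.2948]
ee_rot: [3.141, 0.0, 2.933]
force: [-0.5, -0.0, -0.6]
width: 0.0004
```

```bash
python3 -c "
from h import *
go(.80,.06,.293,168)
f=grab_frame('top');np.save('top2.npy',f,allow_pickle=True);C=cloud(f).reshape(-1,3)
for a,b in((-.26,-.04),(.05,.26)):
  m=(C[:,0]>.44)&(C[:,0]<.72)&(C[:,1]<b)&(C[:,1]>a)&(C[:,2]>.055)&(C[:,2]<.15)
  p=C[m];print(len(p),cv2.minAreaRect((p[p[:,2]<.085][:,:2]*1000).astype(np.float32)),np.percentile(p[:,2],[5,50,95]))
print(np.round(get_state()['q'],2))"
```

```text
to (0.8, 0.06, 0.293, 168) offset [-20.   -4.5   0.2] turn 0.1 t 6.8 tcp [0.614 0.145 0.295] [-0.5 -0.  -0.6]
1702 ((587.0016479492188, -142.2166748046875), (130.12344360351562, 111.1519775390625), 11.520011901855469) [0.06341752 0.06928612 0.07489804]
1353 ((540.0934448242188, 161.12249755859375), (110.81624603271484, 108.23241424560547), 77.86329650878906) [0.06319003 0.06890722 0.07439267]
[ 0.54  0.37 -0.23  0.   -0.96 -2.32]
```

Both crates are lying down and well clear of the line. To see R's underside, I'll swing the wrist camera round beyond it.

```bash
python3 -c "
from h import *
go(.79,-.06,.295,-90)"
```

```text
to (0.79, -0.06, 0.295, -90) offset [-21.5 -16.4  -0. ] turn -101.9 t 6.85 tcp [0.614 0.145 0.295] [ 0.3 -0.2 -0.1]
```

send_rows(motion=[{"offset": [-3,-2,-1],"turn": -8.5},{"offset": [-6,-4,-1],"turn": -17},{"offset": [-9,-6,-1],"turn": -25.5},{"offset": [-12,-8,-1],"turn": -34},{"offset": [-15,-10,-1],"turn": -42.5},{"offset": [-18,-13,-1],"turn": -51},{"offset": [-20,-15,-1],"turn": -59.5},{"offset": [-21.5,-16.4,-1],"turn": -68}])

```text
t: 7.65
eef_pos: [0.7911, -0.0622, 0.3037]
ee_rot: [3.141, -0.001, -2.159]
force: [0.4, -0.0, -0.2]
width: 0.0003
```

send_rows(motion=[{"offset": [0,0,1],"turn": -8.5},{"offset": [0,0,1],"turn": -17},{"offset": [0,0,1],"turn": -25.5},{"offset": [0,0,1],"turn": -34},{"offset": [0,0,1],"turn": -34}])

```text
t: 8.15
eef_pos: [0.7903, -0.06, 0.2942]
ee_rot: [3.141, -0.0, -1.568]
force: [0.4, 0.4, -0.8]
width: 0.0004
```

```bash
python3 -c "
from h import *
go(.79,-.06,.295,-90)
f=grab_frame('wrist'); cv2.imwrite('pics/w4.png',f['frame'])
f=grab_frame('top');C=cloud(f).reshape(-1,3)
m=(C[:,0]>.44)&(C[:,0]<.69)&(C[:,1]<.26)&(C[:,1]>.05)&(C[:,2]>.055)&(C[:,2]<.085)
p=C[m];print(len(p),cv2.minAreaRect((p[:,:2]*1000).astype(np.float32)))
"
```

```text
to (0.79, -0.06, 0.295, -90) offset [-0.   0.  -0.1] turn 0.2 t 8.15 tcp [ 0.79  -0.06   0.294] [ 0.4  0.4 -0.8]
109 ((525.1572875976562, 214.6431121826172), (63.803733825683594, 23.013200759887695), 3.8631341457366943)
```

View pics/w4.png

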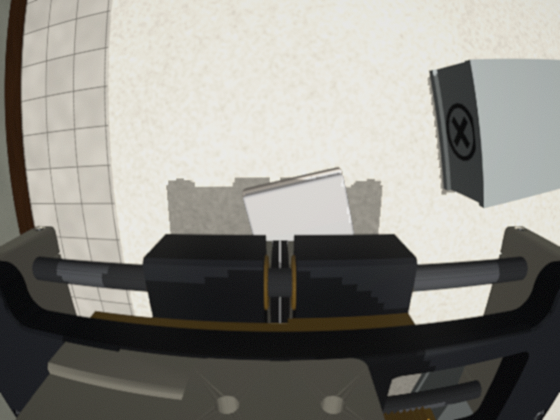

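The stamp is visible at (461,130) on R's underside, so R is the stamped crate. I'll turn the tool back square to it, open the fingers part way for a wide contact, and come down behind it.

```bash
python3 -c "
from h import *
go(.68,-.123,.295,-168.5)"
```

```text
to (0.68, -0.123, 0.295, -168.5) offset [ 6.3 11.  -0.1] turn 78.3 t 8.25 tcp [ 0.79  -0.06   0.294] [ 0.5 -0.8 -0.5]
```

send_rows(motion=[{"offset": [0.8,1.4,0],"turn": 8.5},{"offset": [1.6,2.8,0],"turn": 17},{"offset": [2.4,4.2,0],"turn": 25.5},{"offset": [3.2,5.6,0],"turn": 34},{"offset": [4.0,7.0,0],"turn": 42.5},{"offset": [4.8,8.4,0],"turn": 51},{"offset": [5.6,9.8,0],"turn": 59.5},{"offset": [6.3,11.0,0],"turn": 68}], hand=-0.1)

```text
t: 9.05
eef_pos: [0.6794, -0.1233, 0.2948]
ee_rot: [-3.142, 0.0, -2.767]
force: [-0.6, 0.1, 0.3]
width: 0.0399
```

send_rows(motion=[{"offset": [0,0,0],"turn": 8},{"offset": [0,0,0],"turn": 10.3},{"offset": [0,0,0],"turn": 10.3},{"offset": [0,0,0],"turn": 10.3}])

```text
t: 9.45
eef_pos: [0.6802, -0.1228, 0.2947]
ee_rot: [3.142, 0.0, -2.937]
force: [0.3, 0.9, -0.0]
width: 0.0392
```

```bash
python3 -c "
from h import *
go(.68,-.123,.208,-168.5)
f=grab_frame('top');C=cloud(f).reshape(-1,3)
m=(C[:,0]>.44)&(C[:,0]<.72)&(C[:,1]<.26)&(C[:,1]>.05)&(C[:,2]>.055)&(C[:,2]<.085)
p=C[m];print(len(p),cv2.minAreaRect((p[:,:2]*1000).astype(np.float32)))
f=grab_frame('wrist'); cv2.imwrite('pics/w5.png',f['frame'])
"
```

```text
to (0.68, -0.123, 0.208, -168.5) offset [ 0.  -0.   8.7] turn 0.2 t 9.45 tcp [ 0.68  -0.123  0.295] [ 0.3  0.9 -0. ]
1034 ((553.4201049804688, 170.78558349609375), (85.52700805664062, 130.19644165039062), 78.4795913696289)
```

View pics/w5.png

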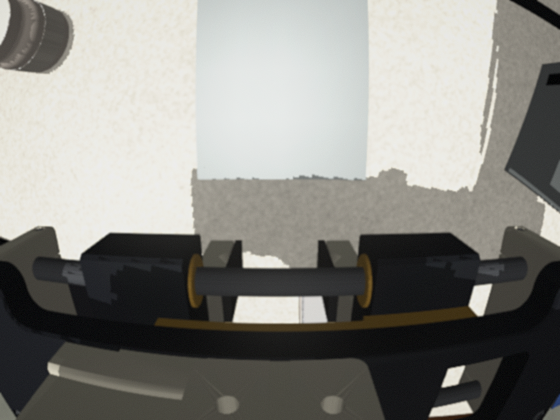

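The crate is centred at u≈282 against the tool's 280. I'll lower the fingers and push.

send_rows(motion=[{"offset": [0,0,3],"turn": 0},{"offset": [0,0,6],"turn": 0},{"offset": [0,0,8.7],"turn": 0},{"offset": [0.5,0,8.7],"turn": 0},{"offset": [1.2,0,8.7],"turn": 0},{"offset": [2,0,8.7],"turn": 0},{"offset": [2.8,0,8.7],"turn": 0},{"offset": [3.6,0,8.7],"turn": 0}])

```text
t: 10.35
eef_pos: [0.6451, -0.1302, 0.2096]
ee_rot: [-3.141, 0.004, -2.936]
force: [2.8, 1.2, 1.4]
width: 0.0393
```

send_rows(motion=[{"offset": [1,0,0],"turn": 0},{"offset": [2,0,0],"turn": 0},{"offset": [3,0,0],"turn": 0},{"offset": [4,0,0],"turn": 0},{"offset": [5,0,0],"turn": 0},{"offset": [6,0,0],"turn": 0},{"offset": [7,0,0],"turn": 0},{"offset": [7,0,0],"turn": 0}])

```text
t: 11.15
eef_pos: [0.5755, -0.1447, 0.2088]
ee_rot: [-3.141, 0.002, -2.936]
force: [0.9, 0.9, 0.9]
width: 0.0392
```

```bash
cat > m.py <<'E'
from h import *
go(.42+.073,-.172+.015,.208,-168.5)
f=grab_frame('top');C=cloud(f)
for n,(a,b) in dict(R=(-.30,-.04),L=(.05,.27)).items():
    m=(C[...,0]>.33)&(C[...,0]<.72)&(C[...,1]<b)&(C[...,1]>a)&(C[...,2]>.055)&(C[...,2]<.085)
    p=C[m]; r=cv2.minAreaRect((p[:,:2]*1000).astype(np.float32)); print(n,len(p),r,"line x",(np.array(r[0])/1000-[.416,-.006])@[.999,.042])
g=f["frame"].copy(); cv2.imwrite(f"pics/t{get_state()['t']:.2f}.png",g[120:400,60:460])
E
python3 m.py
```

```text
to (0.493, -0.15699999999999997, 0.208, -168.5) offset [8.3 0.5 0.1] turn 0.3 t 11.15 tcp [ 0.576 -0.145  0.209] [0.9 0.9 0.9]
R 1338 ((493.4264831542969, -161.7220458984375), (107.76002502441406, 110.68244934082031), 11.731361389160156) line x 0.07080873074340822
L 1244 ((550.9598999023438, 159.0753631591797), (110.08137512207031, 130.91647338867188), 78.4996109008789) line x 0.14175810525512697
```

send_rows(motion=[{"offset": [1,0,0],"turn": 0},{"offset": [2,0,0],"turn": 0},{"offset": [3,0,0],"turn": 0},{"offset": [4,0,0],"turn": 0},{"offset": [5,0,0],"turn": 0},{"offset": [6,0,0],"turn": 0},{"offset": [7,0,0],"turn": 0},{"offset": [7.8,0,0],"turn": 0}])

```text
t: 12.0
eef_pos: [0.5004, -0.1603, 0.2082]
ee_rot: [-3.141, 0.002, -2.936]
force: [5.2, 1.2, 4.0]
width: 0.0395
```

send_rows(motion=[{"offset": [0,0,0],"turn": 0},{"offset": [-1,0,0],"turn": 0},{"offset": [-3,0,0],"turn": 0},{"offset": [-5,0,-4],"turn": 0},{"offset": [-8,0,-8],"turn": 0},{"offset": [-11,0,-12],"turn": 0},{"offset": [-14,0,-16],"turn": 0},{"offset": [-16,0,-18],"turn": 0}])

```text
t: 12.8
eef_pos: [0.6588, -0.1273, 0.3907]
ee_rot: [-3.141, 0.002, -2.936]
force: [1.0, -0.4, -0.0]
width: 0.0396
```

```bash
python3 m.py; ls pics
```

```text
to (0.493, -0.15699999999999997, 0.208, -168.5) offset [16.9  0.5 18.2] turn 0.3 t 12.8 tcp [ 0.659 -0.127  0.391] [ 1.  -0.4 -0. ]
R 1764 ((427.3678283691406, -175.88357543945312), (130.3097381591797, 111.0268325805664), 11.835611343383789) line x 0.004221350372314459
L 1039 ((552.7763061523438, 168.76522827148438), (89.58430480957031, 130.1332244873047), 78.17169952392578) line x 0.14397966943359378
s2.png
side0.png
t11.20.png
t12.85.png
top0.png
w1.png
w3.png
w4.png
w5.png
```

The stamped crate's centre is 4 mm from the line. I'll do a last check from the side and compare the bystanders with the first picture.

```bash
python3 - <<'E'
from h import *
f=grab_frame("side"); cv2.imwrite("pics/s6.png",f["frame"]); g=np.load("side0.npy",allow_pickle=True).item()
for n,(a,b,c,d) in dict(bottle=(125,182,208,242),jar=(315,385,290,342)).items():
    print(n,"mean pixel difference",np.abs(f["frame"][a:b,c:d].astype(int)-g["frame"][a:b,c:d]).mean())
C=cloud(grab_frame("top")); p=C[(C[...,2]>.019)&(C[...,2]<.036)&(C[...,0]>.7)&(C[...,0]<.85)&(abs(C[...,1]+.02)<.12)]
print("plates",len(p),cv2.minAreaRect((p[:,:2]*1000).astype(np.float32)))
E
```

```text
bottle mean pixel difference 5.987444100447196
jar mean pixel difference 6.679120879120879
plates 0 ((0.0, 0.0), (0.0, 0.0), 0.0)
```

View pics/s6.png

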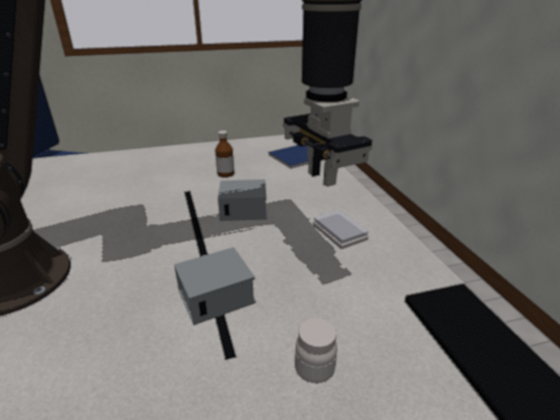

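The side view shows the stamped crate across the line at (215,283) and the plain one clear of it at (243,200). The bottle and jar are where they were. The arm hides the plates from the top camera, so I'll check them with the side depth and then hand in.

```bash
python3 - <<'E'
from h import *
C=cloud(grab_frame("side"))[205:250,305:375].reshape(-1,3); p=C[(C[:,2]>.022)&(C[:,2]<.036)&(C[:,0]>.69)&(C[:,0]<.85)]
r=cv2.minAreaRect((p[:,:2]*1000).astype(np.float32)); print("plates",len(p),r)
if abs(r[0][0]-768)<20 and abs(r[0][1]+22)<20: print(job_done())
E
```

```text
plates 916 ((764.7256469726562, -21.366531372070312), (83.0826644897461, 126.31620788574219), 12.713719367980957)
the job is handed in; nothing more can be done
None
```

I tipped both crates over towards the robot by pushing near the top from behind, then pushed the stamped one onto the dispatch line, and handed the job in at about 13 s. The wrist camera showed the stamp under the right-hand crate, so I pushed that one with low, part-open fingers.

| Item | Last check |
|---|---|
| Stamped crate | Centre about 4 mm from the line's middle, lying flat with its top at about 70 mm |
| Plain crate | Lying about 142 mm beyond the line |
| Plates | Within about 3 mm of where they started |
| Bottle and jar | In place by eye in the side view |
| Robot | Raised clear, touching nothing |

Three checks were less clear-cut:
- **Plates from above:** the first check found nothing because the arm hid them from the top camera. I measured them from the side camera instead.
- **Bottle and jar:** the pixel difference from the first picture was about 6 grey levels. I put that down to changed light and noise, and did not measure their positions again.
- **Plain crate:** the arm partly hid it in the last top view, but that reading (144 mm) agreed with the clear one.

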